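# Bracket plate out to the pointer over a shut kit drawer

## Task

The kit drawer has been left open just where the aluminium bracket plate lying on the cabinet has to stick out. Push the drawer fully home until its catch takes hold, then slide the plate, without lifting it off the cabinet, straight out over the drawer side until its outer end edge is in line with the tip of the pointer gauge. Out there the plate would tip over by itself, so never let it tip, finish while still holding it with the gripper, pressed down flat on the cabinet top, and leave the other things on the bench alone.

Things in the scene. Friction and masses are not known exactly. Their poses are not given: they have to be found in the camera images.
- unit: Grey bench-top drawer cabinet, fixed, 300 mm deep (its x axis) x 220 mm wide (y) x 110 mm high; origin at the centre of its underside, z up. Its front, with the one drawer, is on its -x side: -x is the outward direction of both the drawer and the plate. Its front plane (face of the shut drawer) is at x = -150 mm in its own frame
- unit_drawer0 (a joint): Kit drawer slide: 0 = fully home against its stop, grows in m as the drawer comes out; starts 0.07 to 0.13. Slide friction about 1 N; a spring catch adds about 5 N of resistance at roughly 16 to 7 mm before home, and once past it the catch draws the drawer home and keeps it there
- unit_drawer0_handle (a point): Middle of the drawer's steel bar handle, which moves with the drawer: level round bar about 110 mm long across the cabinet (along its y), about 10 mm thick, 35 mm out from the drawer's face and 38 mm below the cabinet top. At home this point is 185 mm from the cabinet's origin along its -x. Open space in front of it and above it
- plate_lug (a point): Centre of the upright lug welded on the plate: 10 mm thick along the plate's x, 50 mm wide along its y, standing 45 mm above the plate's top face; this point is 22.5 mm above the plate's top face, 257 mm from the outer end edge and 23 mm from the tail edge. Same axes as the plate; its x runs from the outer end to the tail
- plate_end (a point): Middle of the plate's outer end edge (half-way through the thickness), the edge to bring in line with the pointer. Plate: bare aluminium, 280 mm long (x, this edge is its -x end) x 70 mm wide x 8 mm thick, about 0.4 to 0.6 kg, loose, lying flat on the cabinet top, its centre of mass about 155 mm from this edge
- plate: The whole bracket plate; origin at the middle of its underside, x from outer end to tail, z up
- mark (a point): Middle of the tip of the pointer gauge: a fixed steel stand whose level arm (5 mm thick, 6 mm wide at the tip) points along the cabinet's y at the plate's path, at the plate's height, 15 to 50 mm from its side edge. Its post, 150 mm high on a 60 mm square foot, stands 65 mm behind the tip. Axes as the cabinet's; the tip is 178 to 203 mm out from the cabinet's front plane
- square_tube: Bystander: offcut of 60 mm square dark steel tube, 100 mm long, far side of the bench
- pipe_piece: Bystander: short upright copper-coloured pipe, 70 mm diameter and 70 mm high, far side of the bench
- angle_block: Bystander: small dark steel angle, 40 x 30 mm and 30 mm high, on the cabinet top beside the plate, on the robot's side of it
- wrench: Bystander: wrench lying on the bench, to the right and near the robot
- spray_can: Bystander: upright grey can, 60 mm diameter and 170 mm high, on the left
- clamp: Bystander: small bar clamp with a yellow handle lying on the right of the bench
- shim_block: Bystander: steel block 50 x 40 x 25 mm, on the left near the robot
Not all that is in view belongs to the job. Leave any orange or pink look-alike of the part that bears mark alone.

How it is judged:
By the outcome, as a careful person would: the job done as asked, in the order asked, and still so for the second after the job is handed in, while the arm keeps its last pose, push and grip.
It also fails if it takes over 50 s, if anything falls off the work surface, if the arm or the gripper's body presses on something with over 40 N, if the wrist force passes 120 N, or if a joint passes its speed limit or range.

## Robot

A 7-joint arm with a two-finger parallel gripper is mounted at the origin on the work surface. World frame = base frame: x ahead of the robot, y to its left, z up, the work surface at z = 0. Lengths are in m, angles in rad, forces in N, time in s.
With the tool pointing down it reaches from about 0.4 to 0.925 m from the base axis. Payload 5.6 kg.
Tool frame: the origin (TCP) lies at the very end of the fingers, on their centre line; the grasp point (between the pads) lies 19 mm behind it; z points along the fingers, y is the direction in which the jaws open and shut (so a half turn about z gives the same grasp; the last joint's range is limited). The gripper opens to 85 mm and grips with 20 to 120 N. Pads are 22 mm wide; open, the fingers measure 114 mm over their backs; the gripper's body (76 mm by 85 mm) begins 54 mm behind the grasp point. The pads swing forward as they close: fully open they stand 13 mm farther back than shut.
Start: joints at [1.193, 0.468, -0.012, 1.603, 0.006, 1.071, -0.056], TCP at [0.214, -0.614, 0.231] pointing down, gripper open.
Joint ranges: [-2.53, 2.53], [-0.31, 2.02], [-1.57, 1.55], [0.28, 2.44], [-1.29, 4.43], [0.15, 1.84], [-2.92, 2.92]. Speed limits (rad/s): [2.57, 2.57, 3.14, 3.14, 3.14, 3.14, 3.14].

## Interface

Orientations are given as a 3x3 rotation matrix whose columns are the frame's x, y, z axes.
In Python, from bench import observe, camera, camera_info, close_job gives the robot as it stands. The module is installed in compiled form; this text tells all that it offers.
- The arm moves only by the tool jog_arm, never from a script. Its arguments are lists of equal length, an entry for each row: "delta_pos": the shift along the tool's x, y, z in units of 50 mm (1.0 is 50 mm), a list of three; "dr": the turn, a rotation vector about the tool's x, y, z in units of 5 degrees (1.0 is 5 degrees), a list of three; "claw": the opening, from 0 (shut) to 1 (fully open). In form: {"delta_pos": [[tx, ty, tz], ...], "dr": [[rx, ry, rz], ...], "claw": [claw, ...]}. A call has 1 to 5 rows; each row is the pose to reach, as a shift and turn from the pose commanded when the call began, along the tool's axes at that moment; what a row does not reach only later rows make up. A row lasts 1/10 s, in which the tool goes at most 50 mm and 8.59 degrees, less where a joint would pass 70% of its speed; a pose out of reach is approached as far as the arm can. A call with a gripper value outside its range is refused whole. The fingers move at their own pace and stop on an object; the grip force is fixed at half the most. Time passes only in rows, so rows that repeat a pose let the fingers close. It gives the time, the measured TCP pose, the force and the opening at its end, in the units of the state.
- observe(): the state, without advancing time (a new reading comes with each control period).
- camera(name): name is "side" or "top"; returns the picture (420x560x3 uint8, red, green, blue); there is no depth.
- camera_info(name): a dict with "K" (3x3 intrinsics, pixels), "R" (3x3) and "t" (3): a world point X has camera coordinates R X + t. Camera axes: x right, y down, z forward; pixel columns grow to the right and rows downward; lengths in m; the calibration is good to about 2 mm. A picture is of the moment at which its call begins. camera_info takes no time and is no camera call.
- close_job(): hands the job in, once; it reports no verdict.
The state is a dict: "time_s": time; "qpos": joint angles; "qvel": joint speeds; "joint_torque": joint torques, N m; "eef_pos": TCP position; "tool_rot": TCP orientation; "force": force on the tool from outside, world axes, zero at the start; "wrist_torque": the same for the moment, N m; "grip_width": finger opening in m.
Only numpy, scipy, OpenCV 4.12 (cv2) and the standard library are available. Lean on these libraries where they do the work, as an engineer would, in place of code of your own. Each camera call takes 0.05 s, during which the arm holds its last target.

## Working session

There is one attempt and no reset: what is moved stays moved. The work goes in short steps, Python scripts to look and compute and a tool call to move; the robot and the scene stay as the last step left them, time stands still between calls to the robot, and variables do not carry over. Pictures are saved under pics/ and viewed, and the job is handed in when it is done.

Besides the shell and the picture viewer there is one more tool, called after ">>>" by a JSON object that holds its "op" and its "data". jog_arm: Moves the arm, as the interface text tells. Its arguments: {"type":"object","properties":{"delta_pos":{"type":"array"},"dr":{"type":"array"},"claw":{"type":"array"}},"required":["delta_pos","dr","claw"]}

```bash
mkdir -p pics; python3 - <<'E'
from bench import *
import cv2
s=observe()
for k,v in s.items(): print(k,v)
for n in("side","top"):
    im=camera(n); cv2.imwrite(f"pics/{n}0.png",im[:,:,::-1]); i=camera_info(n); print(n,i)
E
```

```text
time_s 0.0
qpos [ 1.19303217  0.46835995 -0.01161774  1.60363614  0.00599552  1.07141092
 -0.05628059]
qvel [ 0.00092688  0.0004632  -0.00033697  0.00172467 -0.00097737 -0.00170148
  0.00056798]
joint_torque [-1.07693944e-03 -5.32380080e+01  2.08868540e-02 -2.51305050e+01
  1.12433679e-02  7.73317966e-03 -9.36963573e-06]
eef_pos [ 0.21331352 -0.61340098  0.23034434]
tool_rot [[ 9.44498728e-01  3.28514346e-01 -6.90997130e-04]
 [ 3.28515053e-01 -9.44497311e-01  1.64005626e-03]
 [-1.13862921e-04 -1.77603401e-03 -9.99998416e-01]]
force [-0.63750403  0.85225342  0.10789524]
wrist_torque [-0.00138501  0.0137809   0.01376425]
grip_width 0.08559744068460222
side {'K': array([[512.87870224,   0.        , 277.97470634],
       [  0.        , 512.87870224, 210.01178298],
       [  0.        ,   0.        ,   1.        ]]), 'R': array([[-0.7988239 , -0.60153976,  0.00550418],
       [-0.44707322,  0.58752601, -0.67449145],
       [ 0.40249958, -0.54126066, -0.73826214]]), 't': array([0.37373757, 0.29890682, 1.29115201])}
top {'K': array([[417.83663915,   0.        , 284.82417386],
       [  0.        , 417.83663915, 209.05394439],
       [  0.        ,   0.        ,   1.        ]]), 'R': array([[ 0.00554122, -0.99988944, -0.01379848],
       [-0.99241075, -0.00380364, -0.12290821],
       [ 0.12284213,  0.01437483, -0.99232211]]), 't': array([0.00334472, 0.49936337, 1.5131312 ])}
```

View pics/side0.png

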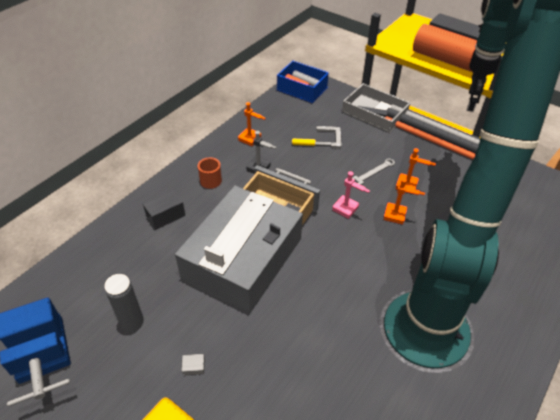

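View pics/top0.png

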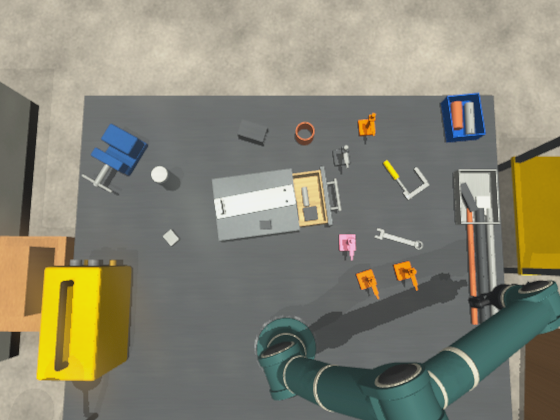

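```bash
python3 - <<'E'
import cv2
t=cv2.imread("pics/top0.png"); s=cv2.imread("pics/side0.png")
cv2.imwrite("pics/topc.png",cv2.resize(t[130:250,205:365],None,fx=5,fy=5,interpolation=cv2.INTER_CUBIC))
cv2.imwrite("pics/sidec.png",cv2.resize(s[120:310,170:350],None,fx=3.15,fy=3.15,interpolation=cv2.INTER_CUBIC))
E
```

```text
(no output)
```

View pics/topc.png

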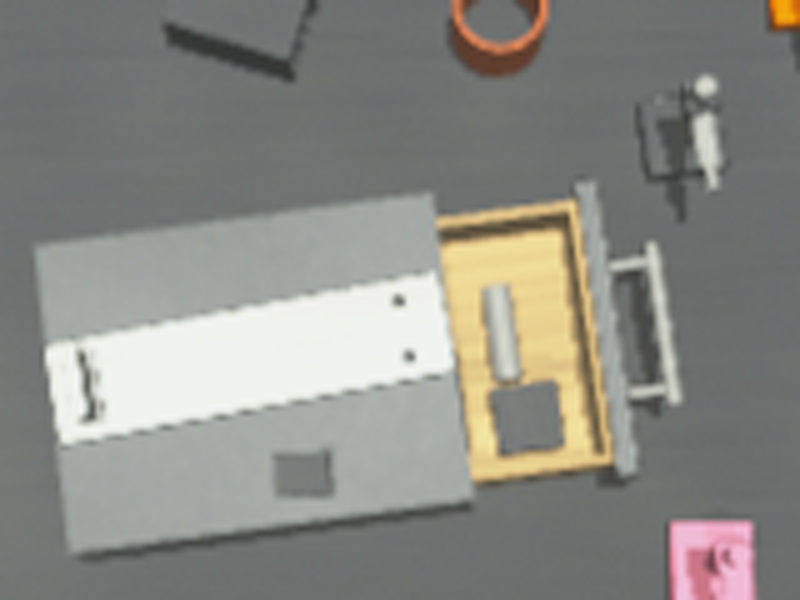

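View pics/sidec.png

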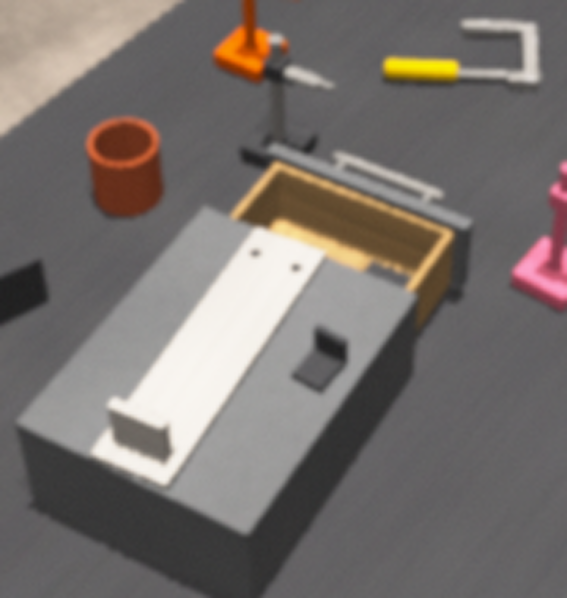

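```bash
cat > h.py <<'E'
import numpy as np, cv2
from bench import *
def ray(n,uv):
    i=camera_info(n); d=i['R'].T@np.linalg.inv(i['K'])@np.array([uv[0],uv[1],1.]); c=-i['R'].T@i['t']; return c,d/np.linalg.norm(d)
def onz(n,uv,z):
    c,d=ray(n,uv); return c+d*(z-c[2])/d[2]
def tri(uvt,uvs):
    A=[];b=[]
    for n,uv in(("top",uvt),("side",uvs)):
        c,d=ray(n,uv); P=np.eye(3)-np.outer(d,d); A.append(P); b.append(P@c)
    A=np.vstack(A);b=np.hstack(b); x,r,_,_=np.linalg.lstsq(A,b,rcond=None); return x,np.sqrt(r)
def proj(n,X):
    i=camera_info(n); p=i['K']@(i['R']@np.asarray(X)+i['t']); return p[:2]/p[2]
E
python3 - <<'E'
from h import *
np.set_printoptions(precision=4,suppress=True)
t=cv2.imread("pics/top0.png"); s=cv2.imread("pics/side0.png")
tc=lambda u,v:((u+.5)/5-.5+205,(v+.5)/5-.5+130)
sc=lambda u,v:((u+.5)/3.15-.5+170,(v+.5)/3.15-.5+120)
cs=[onz("top",tc(*p),.11) for p in((36,246),(433,193),(472,503),(72,553))]
print("cab",np.array(cs)); cs=np.array(cs)
print("len",np.linalg.norm(cs[0]-cs[1]),np.linalg.norm(cs[2]-cs[3]),"wid",np.linalg.norm(cs[1]-cs[2]),np.linalg.norm(cs[0]-cs[3]))
sd=[onz("side",sc(*p),.11) for p in((207,207),(417,292),(247,534),(20,424))]
print("cab side view",np.array(sd))
for n,im,r in(("top",t,(150,250,205,300)),("side",s,(180,290,170,290))):
    g=im.min(2); m=(g>185 if n=="top" else g>175).astype(np.uint8); z=np.zeros_like(m); z[r[0]:r[1],r[2]:r[3]]=m[r[0]:r[1],r[2]:r[3]]
    c=max(cv2.findContours(z,0,1)[0],key=cv2.contourArea).reshape(-1,2).astype(float)
    w=np.array([onz(n,p,.118)[:2] for p in c]).astype(np.float32)
    rc=cv2.minAreaRect(w); print(n,"plate",rc, cv2.boxPoints(rc))
print("tip",tri(tc(714,188),sc(333,86)), onz("top",tc(714,188),.114), onz("side",sc(333,86),.114))
print("handle", tri(tc(652,243),sc(338,156)),tri(tc(677,403),sc(440,195)))
print(onz("top",tc(652,243),.075),onz("top",tc(677,403),.075))
E
```

```text
cab [[ 0.5966  0.264   0.11  ]
 [ 0.6356 -0.0173  0.11  ]
 [ 0.4156 -0.0452  0.11  ]
 [ 0.3795  0.233   0.11  ]]
len 0.2839592734800928 0.2805532183582725 wid 0.2218193736716116 0.2193478715124075
cab side view [[ 0.6364 -0.0189  0.11  ]
 [ 0.4232 -0.0495  0.11  ]
 [ 0.3828  0.2339  0.11  ]
 [ 0.596   0.263   0.11  ]]
top plate ((0.5164347887039185, 0.1104026585817337), (0.07232578843832016, 0.2817800045013428), 10.924960136413574) [[ 0.4542  0.2419]
 [ 0.5076 -0.0348]
 [ 0.5786 -0.0211]
 [ 0.5252  0.2556]]
side plate ((0.525222897529602, 0.11052282154560089), (0.08471409976482391, 0.28284505009651184), 10.652233123779297) [[ 0.4575  0.2417]
 [ 0.5097 -0.0363]
 [ 0.593  -0.0206]
 [ 0.5407  0.2573]]
tip (array([ 0.6385, -0.2142,  0.1202]), array([0.0017])) [ 0.6388 -0.2157  0.114 ] [ 0.644  -0.2195  0.114 ]
handle (array([ 0.6063, -0.1764,  0.0739]), array([0.0014])) (array([ 0.4922, -0.1914,  0.0761]), array([0.003]))
[ 0.607  -0.1758  0.075 ] [ 0.4905 -0.1926  0.075 ]
```

```bash
cat >> h.py <<'E'
np.set_printoptions(precision=4,suppress=True)
O=np.array([.5089,.0999,0]); TH=np.deg2rad(7.8)
U=np.array([np.sin(TH),-np.cos(TH),0]); L=np.array([np.cos(TH),np.sin(TH),0])
def cab(p): p=np.asarray(p); return (p-O)@U,(p-O)@L,p[2]
def world(o,l,z): return O*[1,1,0]+o*U+l*L+np.array([0,0,z])
def todelta(target):
    s=observe(); return s['tool_rot'].T@(np.asarray(target)-s['eef_pos'])/.05
def st():
    s=observe(); R=s['tool_rot']; print("t",round(s['time_s'],2),"p",s['eef_pos'],"cab",np.array(cab(s['eef_pos'])),"F",s['force'],"w",round(s['grip_width'],4),"xyaw",np.rad2deg(np.arctan2(R[1,0],R[0,0])),"tilt",R[:2,2])
E
python3 - <<'E'
from h import *
t=cv2.imread("pics/top0.png"); s=cv2.imread("pics/side0.png")
a=cv2.resize(t[140:180,325:365],None,fx=10,fy=10,interpolation=cv2.INTER_CUBIC)
b=cv2.resize(s[125:175,245:295],None,fx=8,fy=8,interpolation=cv2.INTER_CUBIC)
cv2.imwrite("pics/ptr.png",np.hstack([a,b]))
print("pink",onz("top",(348,245),.0),onz("top",(350,243),.11))
print("can tops", onz("top",(266,225),.14))
tgt=world(.335,-.008,.23); print(tgt,todelta(tgt)); st()
E
```

```text
pink [ 0.3692 -0.2298  0.    ] [ 0.372  -0.2218  0.11  ]
can tops [0.4307 0.0681 0.14  ]
[ 0.5464 -0.2331  0.23  ] [ 8.7912 -4.9959  0.0156]
t 0.1 p [ 0.2134 -0.6134  0.2304] cab [ 0.6666 -0.3896  0.2304] F [0.6759 0.3057 0.3253] w 0.0854 xyaw 19.183160413942122 tilt [-0.0006  0.0015]
```

View pics/ptr.png

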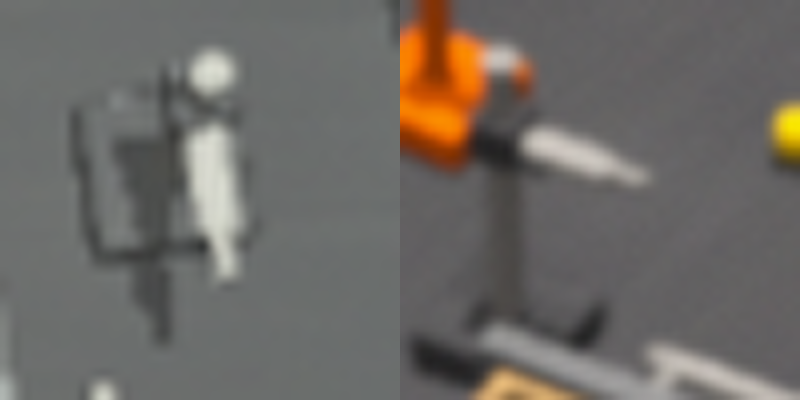

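>>> {"op": "jog_arm", "data": {"delta_pos": [[0.8, -0.45, 0], [1.6, -0.9, 0], [2.4, -1.35, 0], [3.2, -1.8, 0], [4.0, -2.25, 0]], "dr": [[0, 0, 0.4], [0, 0, 0.9], [0, 0, 1.4], [0, 0, 1.9], [0, 0, 2.28]], "claw": [0, 0, 0, 0, 0]}}

```text
time_s: 0.6
eef_pos: [0.3662, -0.4403, 0.231]
tool_rot: [[0.991, 0.134, -0.0], [0.134, -0.991, 0.0], [-0.0, -0.0, -1.0]]
force: [0.6, -0.8, 0.1]
grip_width: 0.0122
```

```bash
python3 - <<'E'
from h import *
st(); print(todelta(world(.335,-.008,.23)))
E
```

```text
t 0.6 p [ 0.3662 -0.4403  0.231 ] cab [ 0.5158 -0.2147  0.231 ] F [ 0.5504 -0.7699  0.0529] w 0.0122 xyaw 7.675930709262626 tilt [-0.0005  0.0004]
[ 4.1254 -3.6254  0.0192]
```

>>> {"op": "jog_arm", "data": {"delta_pos": [[0.7, -0.6, 0], [1.4, -1.2, 0], [2.1, -1.8, 0], [2.8, -2.4, 0], [3.5, -3.0, 0]], "dr": [[0, 0, 0], [0, 0, 0], [0, 0, 0], [0, 0, 0], [0, 0, 0]], "claw": [0, 0, 0, 0, 0]}}

```text
time_s: 1.1
eef_pos: [0.5193, -0.2681, 0.231]
tool_rot: [[0.991, 0.135, -0.001], [0.135, -0.991, 0.0], [-0.001, -0.0, -1.0]]
force: [0.5, -0.7, -0.6]
grip_width: -0.0002
```

```bash
python3 - <<'E'
from h import *
st(); print(todelta(world(.335,-.008,.055)))
E
```

```text
t 1.1 p [ 0.5193 -0.2681  0.231 ] cab [ 0.366  -0.0396  0.231 ] F [ 0.4607 -0.6583 -0.5904] w -0.0002 xyaw 7.771319868067133 tilt [-0.0005  0.0001]
[ 0.634  -0.6195  3.5204]
```

>>> {"op": "jog_arm", "data": {"delta_pos": [[0.3, -0.3, 0.5], [0.4, -0.4, 1.2], [0.4, -0.4, 2.0], [0.4, -0.4, 2.8], [0.4, -0.4, 3.5]], "dr": [[0, 0, 0], [0, 0, 0], [0, 0, 0], [0, 0, 0], [0, 0, 0]], "claw": [0, 0, 0, 0, 0]}}

```text
time_s: 1.6
eef_pos: [0.5349, -0.2467, 0.054]
tool_rot: [[0.991, 0.136, -0.002], [0.136, -0.991, 0.001], [-0.001, -0.001, -1.0]]
force: [-0.6, -1.8, 0.2]
grip_width: 0.0002
```

>>> {"op": "jog_arm", "data": {"delta_pos": [[0, 0, 0]], "dr": [[0, 0, 0]], "claw": [0]}}

```text
time_s: 1.7
eef_pos: [0.5317, -0.2455, 0.0512]
tool_rot: [[0.991, 0.136, -0.01], [0.136, -0.991, 0.004], [-0.009, -0.005, -1.0]]
force: [-0.2, -0.1, -0.5]
grip_width: -0.0001
```

```bash
python3 - <<'E'
from h import *
st(); im=camera("side"); cv2.imwrite("pics/s1.png",cv2.resize(im[100:310,170:370,::-1],None,fx=2.8,fy=2.8,interpolation=cv2.INTER_CUBIC))
E
```

```text
t 1.7 p [ 0.5317 -0.2455  0.0512] cab [ 0.3453 -0.0243  0.0512] F [-0.25   -0.1428 -0.529 ] w -0.0001 xyaw 7.790809160839766 tilt [-0.0098  0.0041]
```

View pics/s1.png

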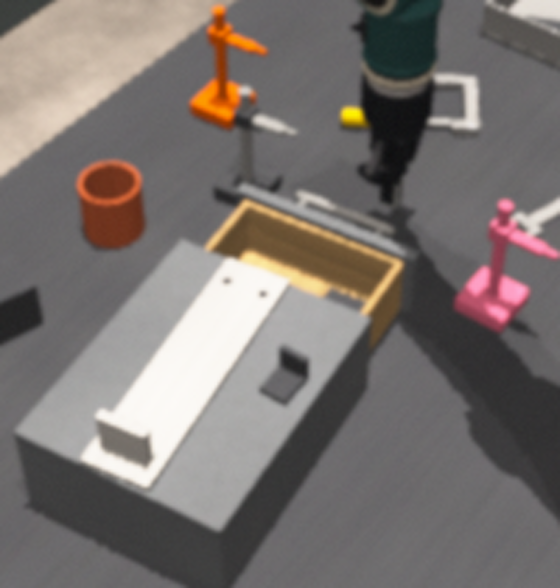

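```bash
python3 - <<'E'
from h import *
s=observe(); print(s['qpos'],s['qvel'])
E
```

```text
[ 0.4742  0.6053 -0.1287  1.8606  0.1149  0.6885 -1.1561] [ 0.0033 -0.0628 -0.0065 -0.0474 -0.0024  0.0065  0.0023]
```

>>> {"op": "jog_arm", "data": {"delta_pos": [[0.3, 0, 0]], "dr": [[0, 0, 0]], "claw": [0]}}

```text
time_s: 1.85
eef_pos: [0.5496, -0.2462, 0.0573]
tool_rot: [[0.991, 0.134, -0.001], [0.134, -0.991, -0.001], [-0.001, 0.0, -1.0]]
force: [1.0, -0.1, -0.1]
grip_width: 0.0
```

```bash
python3 - <<'E'
from h import *
s=observe(); print(s['qpos'],s['qvel']);st()
E
```

```text
[ 0.4613  0.6165 -0.127   1.8276  0.1146  0.7054 -1.1669] [-0.1508  0.1468 -0.0026 -0.3706 -0.0075  0.1554 -0.1136]
t 1.85 p [ 0.5496 -0.2462  0.0573] cab [ 0.3484 -0.0066  0.0573] F [ 1.025  -0.0781 -0.1136] w 0.0 xyaw 7.673146458117693 tilt [-0.0011 -0.0006]
```

>>> {"op": "jog_arm", "data": {"delta_pos": [[0, -0.2, 0], [0, -0.5, 0], [0, -0.8, 0], [0, -1.1, 0], [0, -1.4, 0]], "dr": [[0, 0, 0], [0, 0, 0], [0, 0, 0], [0, 0, 0], [0, 0, 0]], "claw": [0, 0, 0, 0, 0]}}

```text
time_s: 2.35
eef_pos: [0.5409, -0.1746, 0.057]
tool_rot: [[0.991, 0.136, 0.001], [0.136, -0.991, -0.001], [0.001, 0.001, -1.0]]
force: [-0.2, -2.3, 0.5]
grip_width: -0.0
```

```bash
python3 - <<'E'
from h import *
st()
E
```

```text
t 2.35 p [ 0.5409 -0.1746  0.057 ] cab [ 0.2763 -0.0056  0.057 ] F [-0.1552 -2.347   0.4616] w -0.0 xyaw 7.7953177594308345 tilt [ 0.0008 -0.0006]
```

>>> {"op": "jog_arm", "data": {"delta_pos": [[0, -0.25, 0], [0, -0.5, 0], [0, -0.75, 0], [0, -0.9, 0], [0, -1.0, 0]], "dr": [[0, 0, 0], [0, 0, 0], [0, 0, 0], [0, 0, 0], [0, 0, 0]], "claw": [0, 0, 0, 0, 0]}}

```text
time_s: 2.85
eef_pos: [0.5341, -0.1252, 0.0561]
tool_rot: [[0.991, 0.136, -0.0], [0.136, -0.991, 0.0], [-0.0, -0.0, -1.0]]
force: [-0.5, -1.4, 0.1]
grip_width: -0.0001
```

```bash
python3 - <<'E'
from h import *
st()
E
```

```text
t 2.85 p [ 0.5341 -0.1252  0.0561] cab [ 0.2264 -0.0056  0.0561] F [-0.4684 -1.4171  0.1231] w -0.0001 xyaw 7.824384080547481 tilt [-0.0004  0.0002]
```

>>> {"op": "jog_arm", "data": {"delta_pos": [[0, -0.1, 0], [0, -0.2, 0], [0, -0.28, 0], [0, -0.36, 0], [0, -0.42, 0]], "dr": [[0, 0, 0], [0, 0, 0], [0, 0, 0], [0, 0, 0], [0, 0, 0]], "claw": [0, 0, 0, 0, 0]}}

```text
time_s: 3.35
eef_pos: [0.5317, -0.1082, 0.0562]
tool_rot: [[0.991, 0.133, 0.001], [0.133, -0.991, -0.003], [0.001, 0.003, -1.0]]
force: [1.7, -4.5, -1.1]
grip_width: 0.0003
```

```bash
python3 - <<'E'
from h import *
st()
E
```

```text
t 3.35 p [ 0.5317 -0.1082  0.0562] cab [ 0.2092 -0.0056  0.0562] F [ 1.6722 -4.4968 -1.0945] w 0.0003 xyaw 7.626162063362509 tilt [ 0.001  -0.0028]
```

>>> {"op": "jog_arm", "data": {"delta_pos": [[0, -0.06, 0], [0, -0.12, 0], [0, -0.16, 0]], "dr": [[0, 0, 0], [0, 0, 0], [0, 0, 0]], "claw": [0, 0, 0]}}

```text
time_s: 3.65
eef_pos: [0.5307, -0.1005, 0.0563]
tool_rot: [[0.991, 0.134, 0.001], [0.134, -0.991, -0.004], [0.001, 0.004, -1.0]]
force: [2.3, -13.2, -3.0]
grip_width: 0.0
```

>>> {"op": "jog_arm", "data": {"delta_pos": [[0, -0.06, 0], [0, -0.1, 0], [0, -0.1, 0]], "dr": [[0, 0, 0], [0, 0, 0], [0, 0, 0]], "claw": [0, 0, 0]}}

```text
time_s: 3.95
eef_pos: [0.5306, -0.1003, 0.0564]
tool_rot: [[0.991, 0.13, 0.003], [0.13, -0.991, -0.008], [0.002, 0.008, -1.0]]
force: [4.5, -20.2, -4.9]
grip_width: 0.0004
```

```bash
python3 - <<'E'
from h import *
st()
im=camera("top"); cv2.imwrite("pics/t2.png",cv2.resize(im[130:250,205:365,::-1],None,fx=5,fy=5,interpolation=cv2.INTER_CUBIC))
E
```

```text
t 3.95 p [ 0.5306 -0.1003  0.0564] cab [ 0.2013 -0.0056  0.0564] F [  4.5278 -20.2113  -4.9475] w 0.0004 xyaw 7.478774147776352 tilt [ 0.0028 -0.0081]
```

View pics/t2.png

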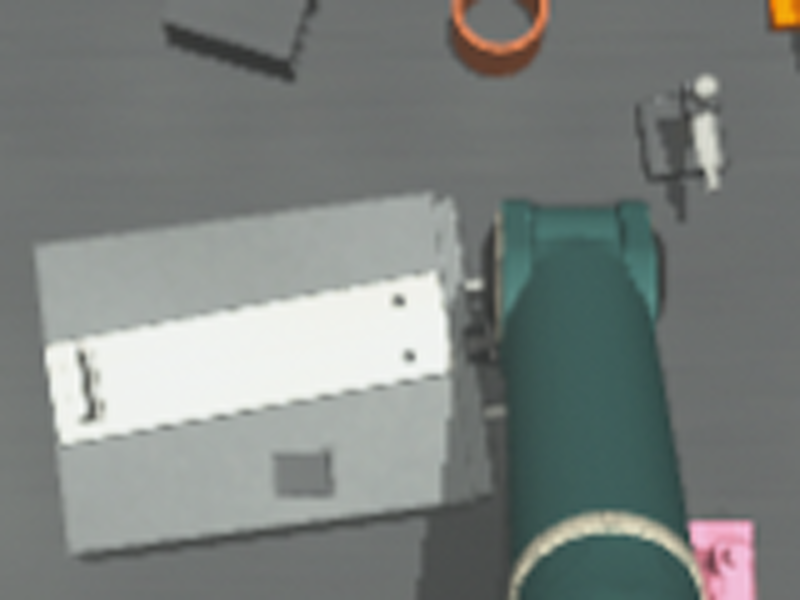

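>>> {"op": "jog_arm", "data": {"delta_pos": [[0, 0.4, 0], [0, 0.8, 0], [0, 0.8, -0.8], [0, 0.8, -1.6], [0, 0.8, -2.4]], "dr": [[0, 0, 0], [0, 0, 0], [0, 0, 0], [0, 0, 0], [0, 0, 0]], "claw": [0, 0, 0, 0.2, 0.5]}}

```text
time_s: 4.5
eef_pos: [0.5345, -0.131, 0.1771]
tool_rot: [[0.991, 0.136, -0.002], [0.136, -0.991, 0.002], [-0.002, -0.002, -1.0]]
force: [0.2, 0.1, 0.1]
grip_width: 0.028
```

>>> {"op": "jog_arm", "data": {"delta_pos": [[0, 0, -0.8], [0, 0, -1.5], [0, 0, -1.5]], "dr": [[0, 0, 0], [0, 0, 0], [0, 0, 0]], "claw": [0.6, 0.6, 0.6]}}

```text
time_s: 4.8
eef_pos: [0.5379, -0.1314, 0.2566]
tool_rot: [[0.991, 0.136, 0.009], [0.136, -0.991, -0.001], [0.009, 0.002, -1.0]]
force: [-0.5, 0.3, -0.0]
grip_width: 0.0511
```

```bash
python3 - <<'E'
from h import *
st()
t=camera("top")[:,:,::-1]; s=camera("side")[:,:,::-1]
cv2.imwrite("pics/t3.png",t);cv2.imwrite("pics/s3.png",s)
a=cv2.resize(t[185:235,205:255],None,fx=8,fy=8,interpolation=cv2.INTER_CUBIC)
b=cv2.resize(s[225:275,190:240],None,fx=8,fy=8,interpolation=cv2.INTER_CUBIC)
cv2.imwrite("pics/lug.png",np.hstack([a,b]))
cv2.imwrite("pics/s3c.png",cv2.resize(s[100:310,170:370],None,fx=2.8,fy=2.8,interpolation=cv2.INTER_CUBIC))
E
```

```text
t 4.8 p [ 0.5379 -0.1314  0.2566] cab [ 0.2331 -0.0027  0.2566] F [-0.5241  0.2615 -0.0028] w 0.0511 xyaw 7.841915563687567 tilt [ 0.0092 -0.0011]
```

View pics/lug.png

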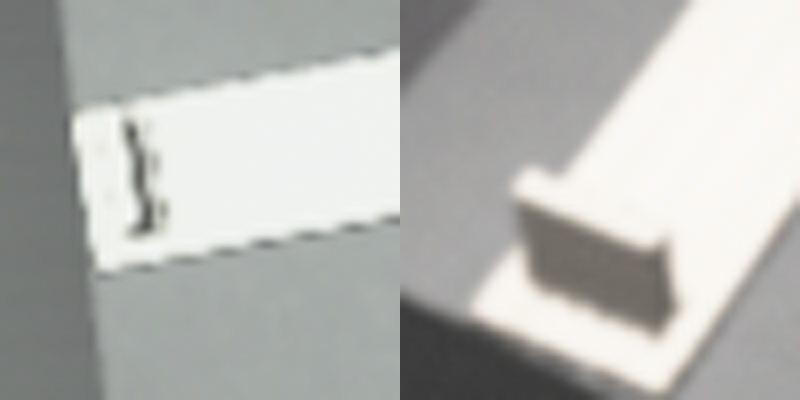

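View pics/s3c.png

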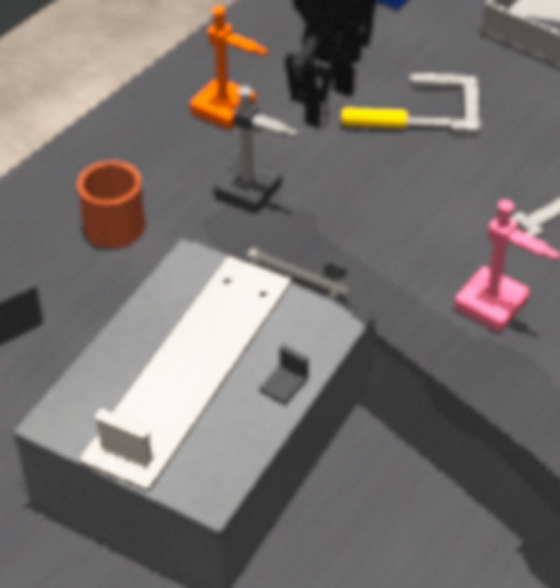

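```bash
python3 - <<'E'
from h import *
sc=lambda u,v:((u+.5)/8-.5+190,(v+.5)/8-.5+225)
tc=lambda u,v:((u+.5)/8-.5+205,(v+.5)/8-.5+185)
a=onz("side",sc(133,287),.118);b=onz("side",sc(262,336),.118)
c=onz("side",sc(115,202),.163);d=onz("side",sc(268,250),.163)
e=onz("top",tc(74,120),.118);f=onz("top",tc(96,271),.118)
for n,p in zip("abcdef",(a,b,c,d,e,f)): print(n,p,np.array(cab(p)))
pu=np.array([np.sin(np.deg2rad(10.8)),-np.cos(np.deg2rad(10.8)),0])
for m in((a+b)/2+.005*pu,(c+d)/2+.005*pu,(e+f)/2+.023*pu): print("lug",m,np.array(cab(m)))
t=cv2.imread("pics/t3.png")
m=(t.min(2)>185).astype(np.uint8); z=np.zeros_like(m); z[150:250,205:300]=m[150:250,205:300]
k=max(cv2.findContours(z,0,1)[0],key=cv2.contourArea).reshape(-1,2)
w=np.array([onz("top",p,.118)[:2] for p in k]).astype(np.float32); r=cv2.minAreaRect(w);print(r)
E
```

```text
a [0.5168 0.235  0.118 ] [-0.1328  0.0262  0.118 ]
b [0.4722 0.2248 0.118 ] [-0.1288 -0.0194  0.118 ]
c [0.5167 0.2367 0.163 ] [-0.1345  0.0263  0.163 ]
d [0.4675 0.2224 0.163 ] [-0.127  -0.0244  0.163 ]
e [0.5211 0.2534 0.118 ] [-0.1504  0.0329  0.118 ]
f [0.4547 0.242  0.118 ] [-0.1482 -0.0344  0.118 ]
lug [0.4955 0.225  0.118 ] [-0.1258  0.0037  0.118 ]
lug [0.4931 0.2247 0.163 ] [-0.1258  0.0012  0.163 ]
lug [0.4922 0.2251 0.118 ] [-0.1263  0.0005  0.118 ]
((0.5164347887039185, 0.11040268838405609), (0.07232578098773956, 0.2817800045013428), 10.924956321716309)
```

```bash
python3 - <<'E'
from h import *
print(todelta([.4935,.225,.2]))
E
```

```text
[ 0.1461 -7.1704  1.0359]
```

>>> {"op": "jog_arm", "data": {"delta_pos": [[0, -0.7, 0], [0, -1.4, 0], [0, -2.1, 0], [0, -2.8, 0], [0, -3.5, 0]], "dr": [[0, 0, 0], [0, 0, 0], [0, 0, 0], [0, 0, 0], [0, 0, 0]], "claw": [0.6, 0.6, 0.6, 0.6, 0.6]}}

```text
time_s: 5.4
eef_pos: [0.5097, 0.0429, 0.2493]
tool_rot: [[0.991, 0.136, -0.004], [0.136, -0.991, 0.0], [-0.004, -0.001, -1.0]]
force: [0.6, -0.7, 1.0]
grip_width: 0.0511
```

>>> {"op": "jog_arm", "data": {"delta_pos": [[0, -0.7, 0], [0, -1.4, 0], [0, -2.1, 0], [0, -2.8, 0], [0, -3.4, 0]], "dr": [[0, 0, -0.1], [0, 0, -0.3], [0, 0, -0.5], [0, 0, -0.6], [0, 0, -0.6]], "claw": [0.6, 0.6, 0.6, 0.6, 0.6]}}

```text
time_s: 5.9
eef_pos: [0.4864, 0.2116, 0.2493]
tool_rot: [[0.982, 0.189, -0.004], [0.189, -0.982, -0.001], [-0.004, -0.0, -1.0]]
force: [0.7, 0.9, 0.1]
grip_width: 0.0512
```

>>> {"op": "jog_arm", "data": {"delta_pos": [[0, 0, 0], [0, 0, 0]], "dr": [[0, 0, 0], [0, 0, 0]], "claw": [0.6, 0.6]}}

```text
time_s: 6.1
eef_pos: [0.4871, 0.2101, 0.2495]
tool_rot: [[0.982, 0.189, -0.004], [0.189, -0.982, -0.001], [-0.004, 0.0, -1.0]]
force: [-0.3, -0.5, 0.1]
grip_width: 0.0514
```

```bash
python3 - <<'E'
from h import *
st(); print(todelta([.4935,.225,.2]))
E
```

```text
t 6.1 p [0.4871 0.2101 0.2495] cab [-0.1121 -0.0067  0.2495] F [-0.2781 -0.5437  0.1049] w 0.0514 xyaw 10.906850483153473 tilt [-0.0035 -0.0011]
[ 0.1866 -0.2695  0.9884]
```

>>> {"op": "jog_arm", "data": {"delta_pos": [[0.1, -0.15, 0], [0.19, -0.27, 0.4], [0.19, -0.27, 0.9], [0.19, -0.27, 1.0], [0.19, -0.27, 1.0]], "dr": [[0, 0, 0], [0, 0, 0], [0, 0, 0], [0, 0, 0], [0, 0, 0]], "claw": [0.6, 0.6, 0.6, 0.6, 0.6]}}

```text
time_s: 6.6
eef_pos: [0.495, 0.2238, 0.2003]
tool_rot: [[0.983, 0.186, -0.002], [0.186, -0.983, -0.001], [-0.002, 0.001, -1.0]]
force: [-0.2, 0.4, 0.4]
grip_width: 0.0512
```

```bash
python3 - <<'E'
from h import *
st(); print(todelta([.4935,.225,.122]))
s=camera("side")[:,:,::-1]
cv2.imwrite("pics/s4.png",cv2.resize(s[180:300,150:290],None,fx=5,fy=5,interpolation=cv2.INTER_CUBIC))
E
```

```text
t 6.6 p [0.495  0.2238 0.2003] cab [-0.1246  0.003   0.2003] F [-0.241   0.4126  0.3741] w 0.0512 xyaw 10.703166285583254 tilt [-0.0023 -0.0011]
[-0.0203 -0.03    1.5665]
```

View pics/s4.png

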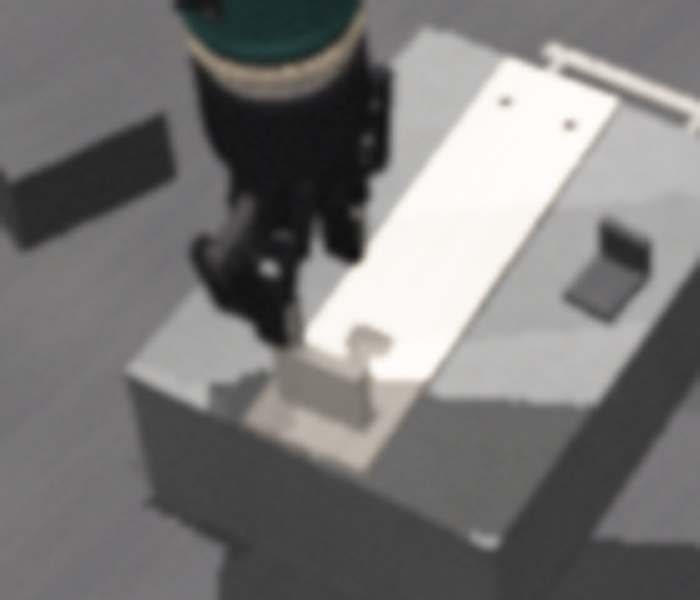

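>>> {"op": "jog_arm", "data": {"delta_pos": [[-0.02, -0.02, 0.4], [-0.02, -0.02, 0.8], [-0.02, -0.02, 1.2], [-0.02, -0.02, 1.45], [-0.02, -0.02, 1.5]], "dr": [[0, 0, 0], [0, 0, 0], [0, 0, 0], [0, 0, 0], [0, 0, 0]], "claw": [0.6, 0.6, 0.6, 0.6, 0.6]}}

```text
time_s: 7.15
eef_pos: [0.494, 0.2251, 0.1258]
tool_rot: [[0.982, 0.187, -0.001], [0.187, -0.982, -0.001], [-0.001, 0.0, -1.0]]
force: [0.1, 0.1, 0.5]
grip_width: 0.0513
```

>>> {"op": "jog_arm", "data": {"delta_pos": [[0, 0, 0], [0, 0, 0]], "dr": [[0, 0, 0], [0, 0, 0]], "claw": [0.35, 0.35]}}

```text
time_s: 7.35
eef_pos: [0.4948, 0.2259, 0.1273]
tool_rot: [[0.982, 0.187, 0.002], [0.187, -0.982, 0.001], [0.002, -0.0, -1.0]]
force: [0.1, 0.3, 0.4]
grip_width: 0.0299
```

```bash
python3 - <<'E'
from h import *
st()
s=camera("side")[:,:,::-1]
cv2.imwrite("pics/s5.png",cv2.resize(s[180:300,150:290],None,fx=5,fy=5,interpolation=cv2.INTER_CUBIC))
E
```

```text
t 7.35 p [0.4948 0.2259 0.1273] cab [-0.1267  0.0031  0.1273] F [0.0573 0.2613 0.4416] w 0.0299 xyaw 10.774049886614737 tilt [0.0017 0.0007]
```

View pics/s5.png

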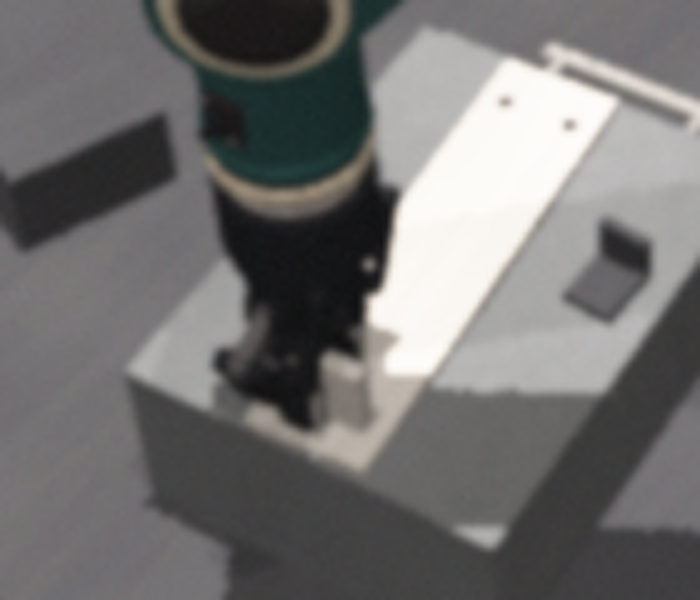

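>>> {"op": "jog_arm", "data": {"delta_pos": [[0, 0, 0.08], [0, 0, 0.08], [0, 0, 0.08], [0, 0, 0.08], [0, 0, 0.08]], "dr": [[0, 0, 0], [0, 0, 0], [0, 0, 0], [0, 0, 0], [0, 0, 0]], "claw": [0.25, 0.1, 0, 0, 0]}}

```text
time_s: 7.9
eef_pos: [0.4941, 0.2255, 0.1224]
tool_rot: [[0.982, 0.187, 0.0], [0.187, -0.982, -0.0], [0.0, 0.0, -1.0]]
force: [0.3, 0.1, 1.7]
grip_width: 0.0094
```

```bash
python3 - <<'E'
from h import *
st();print(observe()['wrist_torque'])
E
```

```text
t 7.9 p [0.4941 0.2255 0.1224] cab [-0.1265  0.0024  0.1224] F [0.2775 0.0507 1.741 ] w 0.0094 xyaw 10.792750591720505 tilt [ 0.0002 -0.    ]
[0.0452 0.0456 0.1523]
```

```bash
python3 - <<'E'
from h import *
tc=lambda u,v:((u+.5)/5-.5+205,(v+.5)/5-.5+130)
for p in((275,455),(331,450),(333,497),(279,497)): print(np.array(cab(onz("top",tc(*p),.112))))
for p in((437,272),(454,372),(60,443),(47,345)): print("pl",np.array(cab(onz("top",tc(*p),.118))))
E
```

```text
[-0.0007 -0.061   0.112 ]
[ 0.0385 -0.0627  0.112 ]
[ 0.0357 -0.0955  0.112 ]
[-0.0016 -0.0905  0.112 ]
pl [0.1283 0.0514 0.118 ]
pl [ 0.1307 -0.0204  0.118 ]
pl [-0.1479 -0.0336  0.118 ]
pl [-0.1494  0.0362  0.118 ]
```

>>> {"op": "jog_arm", "data": {"delta_pos": [[0, 0, 0.04], [0, 0, 0.08], [0, 0, 0.08]], "dr": [[0, 0, 0], [0, 0, 0], [0, 0, 0]], "claw": [0, 0, 0]}}

```text
time_s: 8.2
eef_pos: [0.4942, 0.2255, 0.1223]
tool_rot: [[0.982, 0.187, 0.001], [0.187, -0.982, -0.002], [0.001, 0.002, -1.0]]
force: [-11.7, -7.0, 33.9]
grip_width: 0.0095
```

>>> {"op": "jog_arm", "data": {"delta_pos": [[0.0, 0, -0.03], [0, 0, -0.05], [0, 0, -0.05]], "dr": [[0, 0, 0], [0, 0, 0], [0, 0, 0]], "claw": [0, 0, 0]}}

```text
time_s: 8.5
eef_pos: [0.4941, 0.2255, 0.1223]
tool_rot: [[0.982, 0.187, 0.001], [0.187, -0.982, -0.0], [0.001, 0.001, -1.0]]
force: [-4.2, -2.9, 13.4]
grip_width: 0.0093
```

```bash
python3 - <<'E'
from h import *
st()
E
```

```text
t 8.5 p [0.4941 0.2255 0.1223] cab [-0.1265  0.0024  0.1223] F [-4.1652 -2.9447 13.3952] w 0.0093 xyaw 10.784329767898788 tilt [ 0.0007 -0.0004]
```

>>> {"op": "jog_arm", "data": {"delta_pos": [[0, 0.06, 0], [-0.01, 0.16, 0], [-0.015, 0.28, 0], [-0.02, 0.4, 0], [-0.025, 0.5, 0]], "dr": [[0, 0, 0.1], [0, 0, 0.25], [0, 0, 0.4], [0, 0, 0.55], [0, 0, 0.6]], "claw": [0, 0, 0, 0, 0]}}

```text
time_s: 9.0
eef_pos: [0.4987, 0.204, 0.1224]
tool_rot: [[0.991, 0.137, 0.004], [0.137, -0.991, 0.005], [0.004, -0.004, -1.0]]
force: [0.6, 6.1, 6.7]
grip_width: 0.0092
```

```bash
python3 - <<'E'
from h import *
st()
t=camera("top")[:,:,::-1]; cv2.imwrite("pics/t6.png",cv2.resize(t[130:250,205:365],None,fx=5,fy=5,interpolation=cv2.INTER_CUBIC))
E
```

```text
t 9.0 p [0.4987 0.204  0.1224] cab [-0.1045  0.004   0.1224] F [0.5686 6.134  6.7089] w 0.0092 xyaw 7.849978870923457 tilt [0.0038 0.0047]
```

View pics/t6.png

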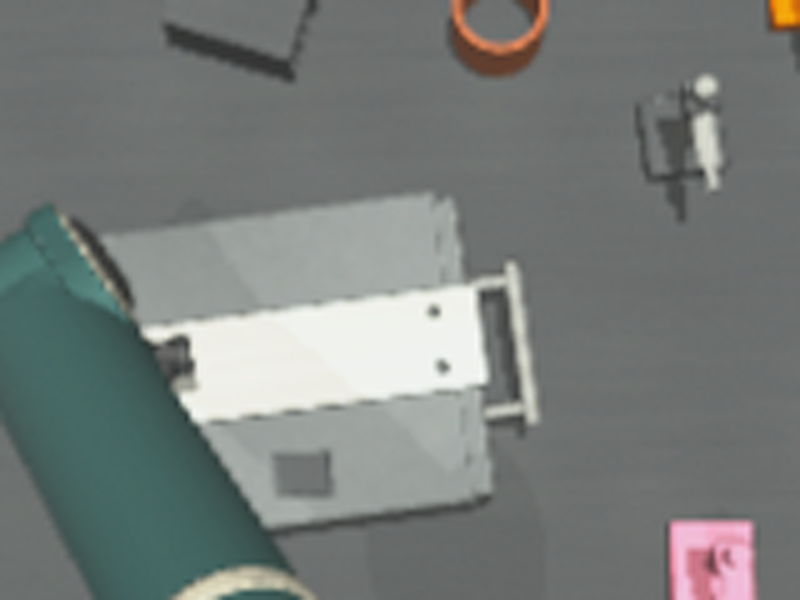

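>>> {"op": "jog_arm", "data": {"delta_pos": [[0, 0.15, 0.02], [0, 0.35, 0.02], [0, 0.55, 0.02], [0, 0.75, 0.02], [0, 0.9, 0.02]], "dr": [[0, 0, 0], [0, 0, 0], [0, 0, 0], [0, 0, 0], [0, 0, 0]], "claw": [0, 0, 0, 0, 0]}}

```text
time_s: 9.55
eef_pos: [0.5051, 0.1609, 0.1223]
tool_rot: [[0.99, 0.138, 0.005], [0.138, -0.99, 0.006], [0.006, -0.006, -1.0]]
force: [-2.1, 11.8, 10.8]
grip_width: 0.009
```

```bash
python3 - <<'E'
from h import *
st()
E
```

```text
t 9.55 p [0.5051 0.1609 0.1223] cab [-0.0609  0.0045  0.1223] F [-2.0941 11.7759 10.8326] w 0.009 xyaw 7.903839131018293 tilt [0.0051 0.0065]
```

>>> {"op": "jog_arm", "data": {"delta_pos": [[0, 0.2, 0.02], [0, 0.4, 0.02], [0, 0.6, 0.02], [0, 0.8, 0.02], [0, 1.0, 0.02]], "dr": [[0, 0, 0], [0, 0, 0], [0, 0, 0], [0, 0, 0], [0, 0, 0]], "claw": [0, 0, 0, 0, 0]}}

```text
time_s: 10.05
eef_pos: [0.5126, 0.1134, 0.1223]
tool_rot: [[0.99, 0.139, 0.007], [0.139, -0.99, 0.008], [0.008, -0.007, -1.0]]
force: [-1.7, 14.0, 17.4]
grip_width: 0.0093
```

```bash
python3 - <<'E'
from h import *
st()
s=camera("side")[:,:,::-1]
cv2.imwrite("pics/s7.png",cv2.resize(s[110:300,170:350],None,fx=3.15,fy=3.15,interpolation=cv2.INTER_CUBIC))
E
```

```text
t 10.05 p [0.5126 0.1134 0.1223] cab [-0.0128  0.0055  0.1223] F [-1.6664 14.0265 17.4272] w 0.0093 xyaw 7.981116667230651 tilt [0.0069 0.0082]
```

View pics/s7.png

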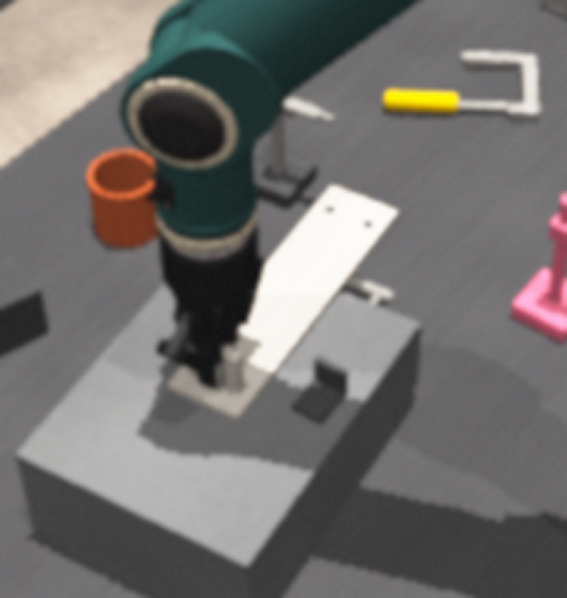

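>>> {"op": "jog_arm", "data": {"delta_pos": [[0, 0.2, 0], [0, 0.4, 0], [0, 0.6, 0], [0, 0.8, 0], [0, 1.0, 0]], "dr": [[0, 0, 0], [0, 0, 0], [0, 0, 0], [0, 0, 0], [0, 0, 0]], "claw": [0, 0, 0, 0, 0]}}

```text
time_s: 10.6
eef_pos: [0.5196, 0.0638, 0.1223]
tool_rot: [[0.99, 0.139, 0.007], [0.139, -0.99, 0.008], [0.008, -0.007, -1.0]]
force: [-2.4, 14.9, 19.4]
grip_width: 0.0094
```

```bash
python3 - <<'E'
from h import *
st()
s=camera("side")[:,:,::-1];t=camera("top")[:,:,::-1]
cv2.imwrite("pics/s8f.png",s);cv2.imwrite("pics/t8f.png",t)
cv2.imwrite("pics/s8.png",cv2.resize(s[120:180,230:310],None,fx=10,fy=10,interpolation=cv2.INTER_CUBIC))
cv2.imwrite("pics/t8.png",cv2.resize(t[140:220,255:365],None,fx=7,fy=7,interpolation=cv2.INTER_CUBIC))
E
```

```text
t 10.6 p [0.5196 0.0638 0.1223] cab [0.0372 0.0057 0.1223] F [-2.3638 14.8959 19.4298] w 0.0094 xyaw 7.990816163452222 tilt [0.0069 0.0076]
```

View pics/s8.png

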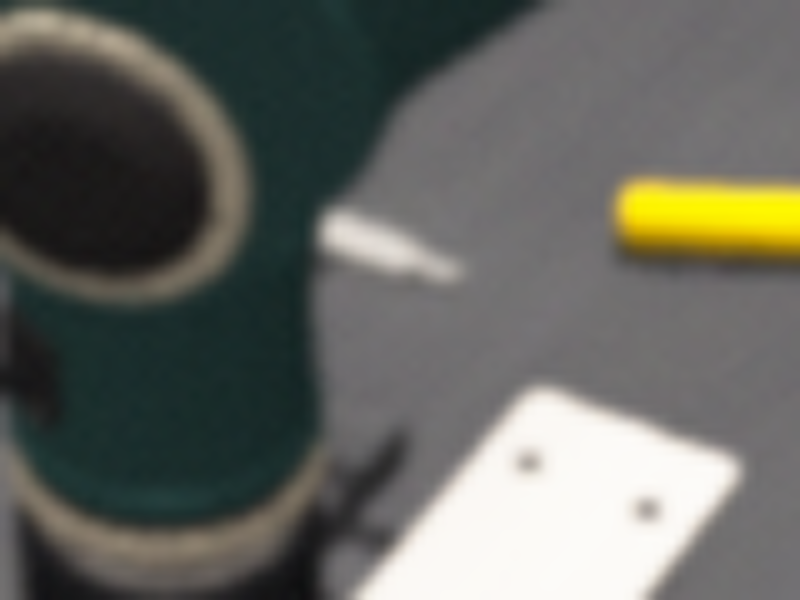

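View pics/t8.png

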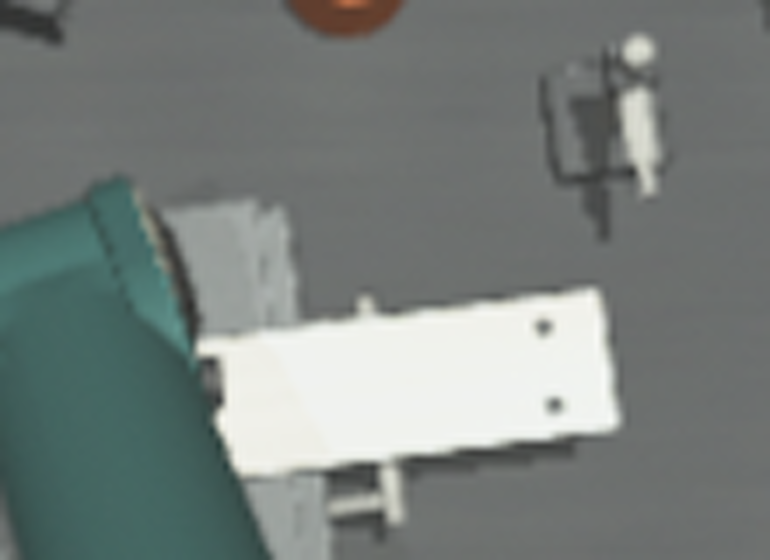

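```bash
cat > meas.py <<'E'
from h import *
def m(n,c1,c2,tip):
    a,b,t=[onz(n,p,z) for p,z in((c1,.118),(c2,.118),(tip,.1165))]
    e=(b-a)/np.linalg.norm(b-a); nn=np.array([e[1],-e[0],0]); nn*=np.sign(nn@U)
    print(n,"ends",np.array(cab(a))[:2],np.array(cab(b))[:2],"tip",np.array(cab(t))[:2],"width",np.linalg.norm(b-a),"edge yaw",np.rad2deg(np.arctan2(abs(e[1]),abs(e[0]))),"gap along edge normal mm",1e3*(t-a)@nn,"gap along U from mid",1e3*(t-(a+b)/2)@U)
E
python3 - <<'E'
from meas import *
q=lambda u,v,f,x,y:((u+.5)/f-.5+x,(v+.5)/f-.5+y)
m("top",q(600,287,7,255,140),q(621,428,7,255,140),q(650,190,7,255,140))
m("side",q(528,384,10,230,120),q(744,462,10,230,120),q(457,270,10,230,120))
E
```

```text
top ends [0.2978 0.041 ] [ 0.2977 -0.031 ] tip [0.3302 0.0871] width 0.07199720801462334 edge yaw 7.722643630121797 gap along edge normal mm 32.335904295050234 gap along U from mid 32.44669368925788
side ends [0.297  0.0451] [ 0.2984 -0.0273] tip [0.3337 0.0903] width 0.07247509795325548 edge yaw 8.851885727636919 gap along edge normal mm 37.50123358963954 gap along U from mid 36.012422931726285
```

>>> {"op": "jog_arm", "data": {"delta_pos": [[0, 0.12, 0], [0, 0.25, 0], [0, 0.38, 0], [0, 0.48, 0], [0, 0.52, 0]], "dr": [[0, 0, 0], [0, 0, 0], [0, 0, 0], [0, 0, 0], [0, 0, 0]], "claw": [0, 0, 0, 0, 0]}}

```text
time_s: 11.2
eef_pos: [0.5234, 0.0376, 0.1224]
tool_rot: [[0.99, 0.138, 0.007], [0.138, -0.99, 0.007], [0.008, -0.006, -1.0]]
force: [-2.4, 15.3, 20.9]
grip_width: 0.0091
```

```bash
python3 - <<'E'
from h import *
st()
s=camera("side")[:,:,::-1];t=camera("top")[:,:,::-1]
cv2.imwrite("pics/s9f.png",s);cv2.imwrite("pics/t9f.png",t)
cv2.imwrite("pics/s9.png",cv2.resize(s[125:175,255:315],None,fx=12,fy=12,interpolation=cv2.INTER_CUBIC))
cv2.imwrite("pics/t9.png",cv2.resize(t[155:210,325:365],None,fx=10,fy=10,interpolation=cv2.INTER_CUBIC))
E
```

```text
t 11.2 p [0.5234 0.0376 0.1224] cab [0.0637 0.0059 0.1224] F [-2.3965 15.293  20.9439] w 0.0091 xyaw 7.94413018330553 tilt [0.007 0.007]
```

View pics/s9.png

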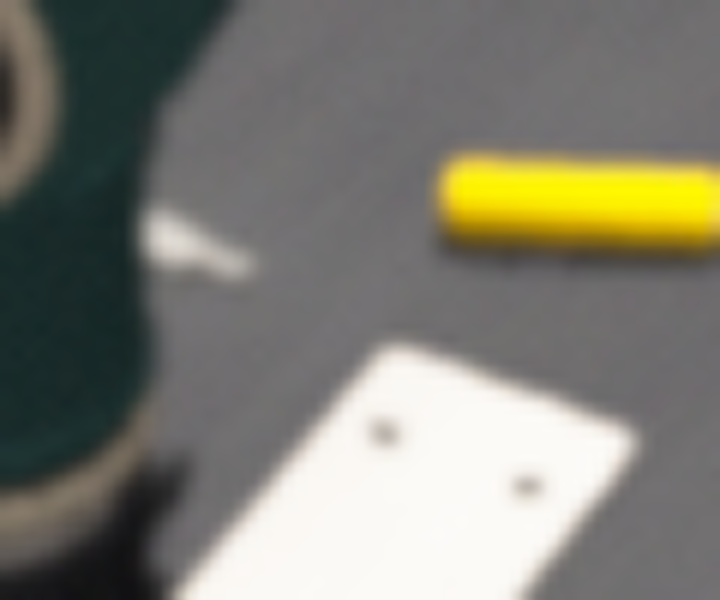

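View pics/t9.png

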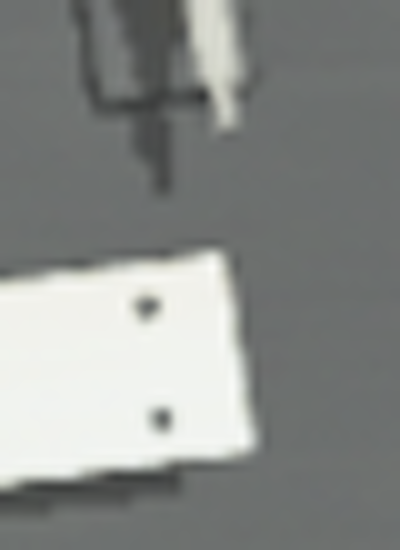

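```bash
cat > auto.py <<'E'
from meas import *
# subpixel: half-level crossings along scan lines across the end edge; line fit; same for pointer's flanks
def cross(g,p,d,lv,n=60,L=6.):
    ss=np.linspace(-L,L,241); x=(p[0]+ss*d[0]).astype(np.float32); y=(p[1]+ss*d[1]).astype(np.float32)
    v=cv2.remap(g,x[None],y[None],cv2.INTER_LINEAR)[0]
    i=np.where((v[:-1]>=lv)&(v[1:]<lv))[0]
    if len(i)==0: return None
    i=i[np.argmin(abs(ss[i]))]; return np.array([x[i],y[i]],float)
def edge(n,f,c1,c2):
    g=cv2.imread(f).min(2).astype(np.float32); c1=np.array(c1);c2=np.array(c2)
    e=(c2-c1)/np.linalg.norm(c2-c1); d=np.array([-e[1],e[0]])
    out=proj(n,world(.4,0,.118))-proj(n,world(.3,0,.118)); d*=np.sign(d@out)
    pts=[cross(g,c1+(c2-c1)*k,d,165 if n=="top" else 170) for k in np.linspace(.15,.85,25)]
    P=np.array([onz(n,p,.118) for p in pts if p is not None])
    Q=np.array([cab(p)[:2] for p in P]); a=np.polyfit(Q[:,1],Q[:,0],1); r=np.std(Q[:,0]-np.polyval(a,Q[:,1]))
    return a,r
def tipm(n,f,tip,lv):
    g=cv2.imread(f).min(2).astype(np.float32); t0=cab(onz(n,tip,.1165))
    res=[]
    # scan across the pointer at several laterals
    for l in np.arange(t0[1]-.004,t0[1]+.022,.002):
        o=np.arange(-.015,.015,.0003)+t0[0]
        px=np.array([proj(n,world(k,l,.1165)) for k in o]).astype(np.float32)
        v=cv2.remap(g,px[None,:,0],px[None,:,1],cv2.INTER_LINEAR)[0]
        w=v>lv
        res.append((l,o[w].mean() if w.any() else np.nan,w.sum()*.3,v.max()))
    return np.array(res)
E
python3 - <<'E'
from auto import *
q=lambda u,v,f,x,y:((u+.5)/f-.5+x,(v+.5)/f-.5+y)
for n,f,c1,c2,t,lv in(("top","pics/t9f.png",q(224,250,10,325,155),q(255,450,10,325,155),q(228,128,10,325,155),150),("side","pics/s9f.png",q(392,342,12,255,125),q(638,436,12,255,125),q(248,264,12,255,125),150)):
    m(n,c1,c2,t); print(edge(n,f,c1,c2)); print(tipm(n,f,t,lv))
E
```

```text
top ends [0.3215 0.0415] [ 0.3217 -0.03  ] tip [0.3296 0.0849] width 0.07155445511180306 edge yaw 7.943377538484124 gap along edge normal mm 8.227728731421172 gap along U from mid 8.029840552410112
(array([-0.0022,  0.3219]), np.float64(0.0003094269792121314))
[[  0.0809      nan   0.     113.125 ]
 [  0.0829      nan   0.     119.875 ]
 [  0.0849      nan   0.     141.5039]
 [  0.0869   0.3293   4.5    166.5312]
 [  0.0889   0.3298   6.6    182.8438]
 [  0.0909   0.3298   6.6    191.2812]
 [  0.0929   0.3299   6.3    191.8438]
 [  0.0949   0.3295   6.6    189.9688]
 [  0.0969   0.3293   6.3    187.1562]
 [  0.0989   0.3295   7.2    183.8125]
 [  0.1009   0.3298   9.     187.3438]
 [  0.1029   0.3299  12.3    194.9062]
 [  0.1049   0.3295  15.     201.2812]
 [  0.1069   0.3295  15.6    202.9688]]
side ends [0.3239 0.043 ] [ 0.323  -0.0273] tip [0.3337 0.0905] width 0.0703342869265013 edge yaw 7.1370897196301835 gap along edge normal mm 9.287614695459027 gap along U from mid 10.243928096104643
(array([0.0029, 0.3245]), np.float64(0.00033685917890268835))
[[  0.0865      nan   0.     124.2188]
 [  0.0885      nan   0.     136.4375]
 [  0.0905   0.3311   0.6    150.8125]
 [  0.0925   0.3319   6.9    162.0625]
 [  0.0945   0.3317   8.4    164.8359]
 [  0.0965   0.332    8.4    170.0215]
 [  0.0985   0.3323   8.4    172.8945]
 [  0.1005   0.3325   9.3    172.    ]
 [  0.1025   0.3323  10.2    174.2148]
 [  0.1045   0.3319  12.3    182.5879]
 [  0.1065   0.3316  14.7    193.5156]
 [  0.1085   0.3317  15.6    202.7812]
 [  0.1105   0.3319  16.5    206.5312]
 [  0.1125   0.3328  15.9    203.0068]]
```

>>> {"op": "jog_arm", "data": {"delta_pos": [[0, 0.05, 0], [0, 0.1, 0], [0, 0.15, 0], [0, 0.15, 0], [0, 0.15, 0]], "dr": [[0, 0, 0], [0, 0, 0], [0, 0, 0], [0, 0, 0], [0, 0, 0]], "claw": [0, 0, 0, 0, 0]}}

```text
time_s: 11.8
eef_pos: [0.5244, 0.0302, 0.1223]
tool_rot: [[0.99, 0.139, 0.007], [0.139, -0.99, 0.006], [0.008, -0.005, -1.0]]
force: [-2.5, 13.4, 20.2]
grip_width: 0.0094
```

```bash
python3 - <<'E'
from auto import *
st()
s=camera("side")[:,:,::-1];t=camera("top")[:,:,::-1]
cv2.imwrite("pics/s10f.png",s);cv2.imwrite("pics/t10f.png",t)
cv2.imwrite("pics/s10.png",cv2.resize(s[125:175,255:315],None,fx=12,fy=12,interpolation=cv2.INTER_CUBIC))
cv2.imwrite("pics/t10.png",cv2.resize(t[155:210,325:365],None,fx=10,fy=10,interpolation=cv2.INTER_CUBIC))
dU=.0075*U
q=lambda u,v,f,x,y:((u+.5)/f-.5+x,(v+.5)/f-.5+y)
for n,f,c1,c2,tp,lv in(("top","pics/t10f.png",q(224,250,10,325,155),q(255,450,10,325,155),q(228,118,10,325,155),150),("side","pics/s10f.png",q(392,342,12,255,125),q(638,436,12,255,125),q(238,260,12,255,125),155)):
    c1,c2=[proj(n,onz(n,c,.118)+dU) for c in(c1,c2)]
    a,r=edge(n,f,c1,c2); tm=tipm(n,f,tp,lv)[:9]; print(n,"edge at lat 0,.04,.09",np.polyval(a,[0,.04,.09]),r,"tip",np.nanmean(tm[:,1]))
E
```

```text
t 11.8 p [0.5244 0.0302 0.1223] cab [0.0712 0.0059 0.1223] F [-2.5037 13.4114 20.2367] w 0.0094 xyaw 7.967638354018278 tilt [0.007  0.0065]
top edge at lat 0,.04,.09 [0.3292 0.3292 0.3293] 0.00040622109454922583 tip 0.32953984477708453
side edge at lat 0,.04,.09 [0.3321 0.3317 0.3312] 0.0003580913175816412 tip 0.33193527765939723
```

View pics/s10.png

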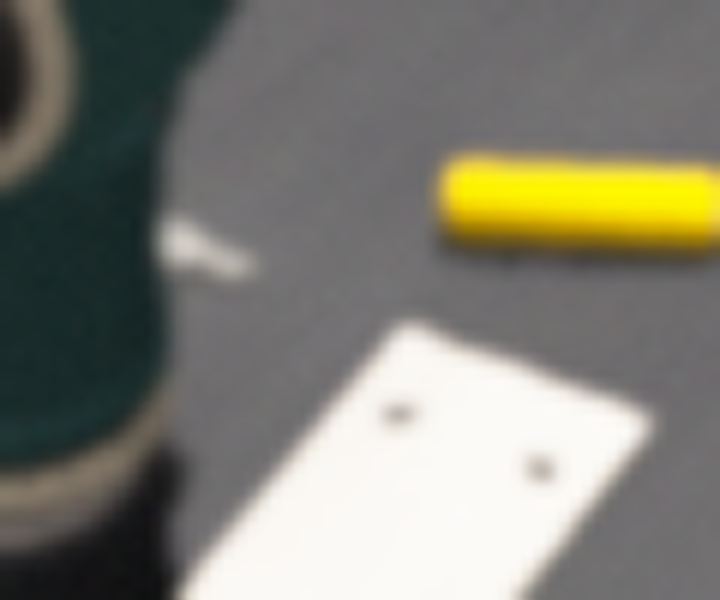

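View pics/t10.png

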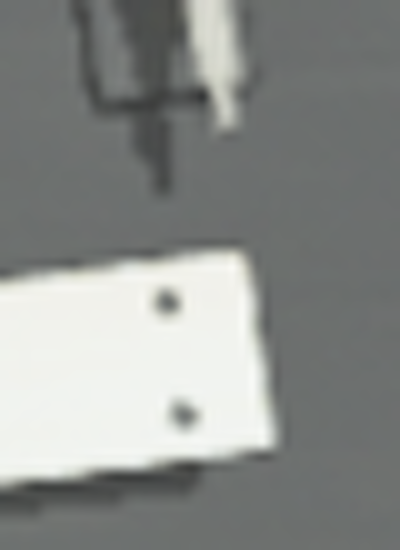

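>>> {"op": "jog_arm", "data": {"delta_pos": [[0, 0.02, 0], [0, 0.02, 0], [0, 0.02, 0], [0, 0.02, 0], [0, 0.02, 0]], "dr": [[0, 0, 0], [0, 0, 0], [0, 0, 0], [0, 0, 0], [0, 0, 0]], "claw": [0, 0, 0, 0, 0]}}

```text
time_s: 12.4
eef_pos: [0.5245, 0.0297, 0.1224]
tool_rot: [[0.99, 0.139, 0.007], [0.139, -0.99, 0.007], [0.008, -0.006, -1.0]]
force: [-3.6, 14.8, 20.3]
grip_width: 0.0088
```

```bash
python3 - <<'E'
from auto import *
st()
s=camera("side")[:,:,::-1];t=camera("top")[:,:,::-1]
cv2.imwrite("pics/s11f.png",s);cv2.imwrite("pics/t11f.png",t)
cv2.imwrite("pics/s11.png",cv2.resize(s[110:300,150:350],None,fx=3.1,fy=3.1,interpolation=cv2.INTER_CUBIC))
dU=.008*U
q=lambda u,v,f,x,y:((u+.5)/f-.5+x,(v+.5)/f-.5+y)
for n,f,c1,c2,tp,lv in(("top","pics/t11f.png",q(224,250,10,325,155),q(255,450,10,325,155),q(228,118,10,325,155),150),("side","pics/s11f.png",q(392,342,12,255,125),q(638,436,12,255,125),q(238,260,12,255,125),155)):
    c1,c2=[proj(n,onz(n,c,.118)+dU) for c in(c1,c2)]
    a,r=edge(n,f,c1,c2); tm=tipm(n,f,tp,lv)[:9]; print(n,"edge at lat 0,.04,.09",np.polyval(a,[0,.04,.09]),r,"tip",np.nanmean(tm[:,1]))
E
```

```text
t 12.4 p [0.5245 0.0297 0.1224] cab [0.0716 0.006  0.1224] F [-3.5659 14.7827 20.2934] w 0.0088 xyaw 7.992789346527361 tilt [0.007 0.007]
top edge at lat 0,.04,.09 [0.3295 0.3297 0.33  ] 0.00034774831534473084 tip 0.32953984477708453
side edge at lat 0,.04,.09 [0.3324 0.3328 0.3334] 0.00037752492289189915 tip 0.33195402765939724
```

View pics/s11.png

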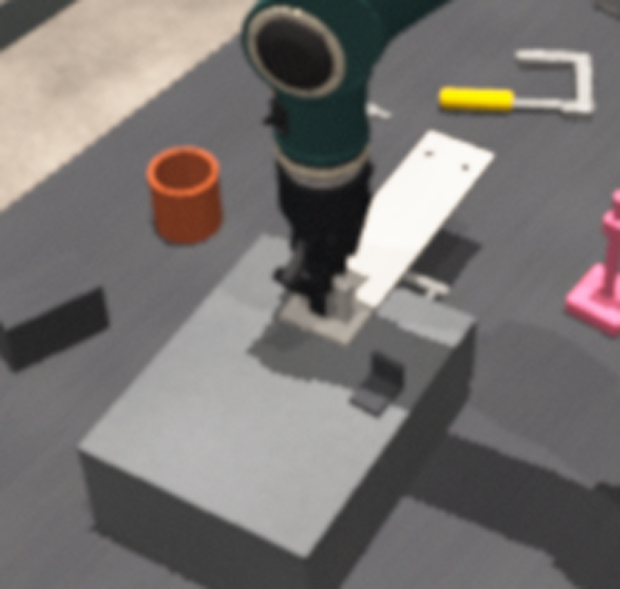

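```bash
python3 - <<'E'
from h import *
st(); close_job()
E
```

```text
t 12.5 p [0.5245 0.0297 0.1224] cab [0.0716 0.0059 0.1224] F [-3.6508 14.9326 20.8391] w 0.0093 xyaw 7.991686972554436 tilt [0.0069 0.007 ]
the job is handed in; nothing more can be done
```

I shut the drawer, slid the plate out to the pointer, and handed the job in at 12.5 s with the gripper still holding and pressing the plate down.

- **Drawer:** I pushed it home with the closed fingers on its bar handle. The push met its stop at about 20 N, and the later pictures show it still shut.
- **Plate:** I gripped the lug and pressed down. The plate lay about 3° off the cabinet's axis, so I turned it straight over the first 25 mm of the slide. I then slid it about 198 mm straight out without lifting it.
- **Line-up with the pointer:** the top view puts the plate's end edge within about 0.3 mm of the middle of the pointer tip. The side view puts it 0.5–1.4 mm past the tip. I think the side view understates how far out the tip is by about 1 mm, because it also sees the side of the pointer arm. Both depend on a calibration good to about 2 mm.
- **Holding:** at hand-in the gripper was pressing down with about 20 N. The tool height stayed steady at 0.122 m throughout the slide, and the plate looked flat in the pictures. The highest downward force was 34 N, for a moment while I was setting the press.
- **Other things on the bench:** the objects in the last side picture showed no sign of having moved, and I did not see the gripper touch any of them.

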